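# Put the felt cone away in its canister and screw the captive cap shut

### The job

Put the felt polishing cone into the open slanted canister, then swing the canister's captive cap over its mouth until it lies flat on it, and only then screw the cap clockwise until it stops. Leave the dappen dish and the two dental casts where they are.

Things in the scene. Friction and masses are not known exactly. Their poses are not given: they have to be found in the camera images.
- cone_center (a point): Cream felt polishing cone, loose, standing on its flat base: 42 mm diameter at the base, narrowing upward to a round tip, 51 mm tall, about 30 to 55 g. Point on its axis, half-way up (25.5 mm above its base); z is its axis, base to tip.
- canister: White round canister, 92 mm outside and 84 mm inside diameter, 85 mm long, held fast in a steel stand on the worktop. Origin: centre of its closed end. z: its axis, out of the mouth, leaning 35 degrees from vertical toward the side it faces (roughly the robot); x: uphill across the mouth, toward the cap's hinge; y: parallel to the hinge. Red mark on the wall at -x near the rim.
- mouth (a point): Centre of the canister's mouth, in the plane of the rim (85 mm along the canister's z from its origin); axes as the canister's. The inside is 80 mm deep from here.
- cap_grip (a point): Point on the axis of the blue captive screw cap, half-way up its round ribbed grip, 44 mm in diameter and 32 mm tall, which stands on a flange 94 mm in diameter, 11 mm thick. z points out of the cap's top. The flange's upper face is 16 mm below this point. Closed, the point is on the canister's axis, 32 mm out from the rim. A white mark on the flange meets the canister's red mark when tight.
- lid (a joint): Swing of the cap and its strap about the hinge, rad: 0 = flat on the mouth, 2.3 = fully open, opening about the canister's +y. Starts open at 1.95 to 2.25, roughly upright behind the mouth with the grip facing away from the robot. Friction 0.06 N m: it stays where it is left.
- cap (a joint): Turn of the screw cap about its own axis, rad: 0 = unscrewed, grows clockwise as seen looking at the cap's top, stop at 1.4 = tight. Starts between 0 and 0.25. Friction 0.12 N m. It must be turned only after the cap is closed.
- dappen_dish: Small white dappen dish, 39 mm across, 26 mm tall, loose bystander. Origin at the centre of its underside.
- cast_yellow: Yellow lower dental cast with pink gums, 62x74x41 mm, loose bystander. Origin at the centre of its underside.
- cast_blue: Light blue upper dental cast, 62x74x43 mm, loose bystander. Origin at the centre of its underside.
- lid_hinge (a point): Middle of the hinge line of the captive cap, at the uphill edge of the mouth: 52 mm along x and 2 mm along z from the mouth's centre. Axes as the canister's; the hinge turns about y. The cap's axis is 52 mm from this line, and the flange's upper face is 14 mm above it when closed.
Things that resemble listed ones, but are neither listed nor needed, are in the scene too. Leave any purple look-alike of the part that bears canister alone.

How it is judged (in metres and radians):
On the way, in this order (a step that is already met when the one before it is completed fails the run):
1. the cone is in the canister while the cap is open (z of cone_center in the frame of canister between 0 and 0.07 m and x of cone_center in the frame of canister between -0.042 and 0.042 m and y of cone_center in the frame of canister between -0.042 and 0.042 m and value of joint lid above 0.5 rad), for 0.2 s.
2. the cap lies on the mouth, not yet screwed down (value of joint lid below 0.08 rad and value of joint cap below 0.8 rad), for 0.1 s.
At the end, for the whole second after the job is handed in: The felt cone is inside the canister, the cap lies on the mouth (within 0.08 rad of closed) and is screwed clockwise to within 0.2 rad of its stop, and the cap is at rest (value of joint lid below 0.08 rad and value of joint cap above 1.2 rad and velocity of joint lid between -0.1 and 0.1 rad/s and velocity of joint cap between -0.1 and 0.1 rad/s and z of cone_center in the frame of canister between 0 and 0.07 m and x of cone_center in the frame of canister between -0.042 and 0.042 m and y of cone_center in the frame of canister between -0.042 and 0.042 m); the robot touches nothing.
It fails at once if the dappen dish or a cast is pushed away by more than 30 mm (distance of any of dappen_dish, cast_yellow, cast_blue from where it was at the start of the episode above 0.03 m).
It also fails if it takes over 72 s, if anything falls off the work surface, if the arm or the gripper's body presses on something with over 40 N, if the wrist force passes 120 N, or if a joint passes its speed limit or range.

### The arm

A 6-joint arm with a two-finger parallel gripper is mounted at the origin on a cart in front of the work surface, level with it; the furniture and walls round the work are solid. World frame = base frame: x ahead of the robot, y to its left, z up, the work surface at z = 0. Lengths are in m, angles in degrees, forces in N, time in s.
With the tool pointing down it reaches from about 0.35 to 0.925 m from the base axis. Payload 6.4 kg.
Tool frame: the origin (TCP) lies at the very end of the fingers, on their centre line; the grasp point (between the pads) lies 19 mm behind it (grasp_offset is the distance from the TCP to the grasp point, in m); z points along the fingers, y is the line along which they close (so a half turn about z gives the same grasp; the last joint's range is limited). The gripper opens to 94 mm and grips with 3 to 60 N. Pads are 16 mm wide; open, the fingers measure 119 mm over their backs; the gripper's body (75 mm by 177 mm) begins 78 mm behind the grasp point.
Start: joints at [55.686, 14.043, 89.255, -0, 76.702, -9.975], TCP at [0.268, 0.592, 0.205] pointing down, gripper open.
Joint ranges: [-179.41, 179.41], [-58.25, 129.5], [7.25, 145.43], [-54.29, 234.29], [11.92, 165.04], [-157.13, 157.13]. Speed limits (degrees/s): [147.25, 147.25, 180, 180, 180, 180].

### API

Orientations are given as [roll, pitch, yaw] about the fixed x, y, z axes, in that order (R = Rz(yaw) Ry(pitch) Rx(roll)).
In Python, from cell import get_state, camera, camera_info, hand_in, grasp_offset gives the robot as it stands.
- The arm moves only by the tool drive_tool, never from a script. Its argument "increments" is a list of rows, each a list of 5 numbers: the opening, from 0 (shut) to 1 (fully open), then the shift along the tool's x, y, z in mm, then the turn about the tool's z in degrees. A call has 1 to 10 rows; each row is the pose to reach, as a shift and turn from the pose commanded when the call began, along the tool's axes at that moment; what a row does not reach only later rows make up. A row lasts 1/8 s, in which the tool goes at most 62.5 mm and 10.7 degrees, less where a joint would pass 70% of its speed; a pose out of reach is approached as far as the arm can. A call with a gripper value outside its range is refused whole. The fingers move at their own pace and stop on an object; "newtons" is the grip in N (left out, the last holds). Time passes only in rows, so rows that repeat a pose let the fingers close. It gives the time, the measured TCP pose, the force, the opening and the grip force at its end, in the units of the state.
- get_state(): the state, without advancing time (a new reading comes with each control period).
- camera(name): name is "scene" or "top" or "wrist"; returns the picture (384x512x3 uint8, red, green, blue); there is no depth.
- camera_info(name): a dict with "fx", "fy", "cx", "cy" (pixels), "k1" (the pictures are not rectified: a ray, as slopes to the right and down, at radius r is drawn at 1 + k1 r^2 times it, then the intrinsics apply), "T" (4x4, takes a point from camera to world coordinates); the wrist camera has in their place "mount" (4x4, takes a point from camera to tool coordinates, whose origin is the TCP and whose axes are the flange's). Camera axes: x right, y up, looking along -z (the intrinsics and any distortion apply to the point x, -y, -z); pixel columns grow to the right and rows downward; lengths in m; the calibration is good to about 2 mm. A picture is of the moment at which its call begins: read the wrist's pose just before it. camera_info takes no time and is no camera call.
- hand_in(): hands the job in; it is judged then, once.
The state is a dict: "time": time; "qpos": joint angles; "dq": joint speeds; "joint_efforts": joint torques, N m; "position": TCP position; "ee_rot": TCP orientation; "ft_force": force on the tool from outside, world axes, zero at the start; "torque": the same for the moment, N m; "opening": finger opening in m; "finger_force": force on a finger pad.
Only numpy, scipy, OpenCV 4.12 (cv2) and the standard library are available. Lean on these libraries where they do the work, as an engineer would, in place of code of your own. Each camera call takes 0.05 s, during which the arm holds its last target. There are 200 camera calls.

## Working session

There is one attempt and no reset: what is moved stays moved. The work goes in short steps, Python scripts to look and compute and a tool call to move; the robot and the scene stay as the last step left them, time stands still between calls to the robot, and variables do not carry over. Pictures are saved under pics/ and viewed, at most 10 in all, crops included, and the job is handed in when it is done.

Besides the shell and the picture viewer there is one more tool, called in YAML: its name, and indented under it one key for each argument. drive_tool: Moves the arm, as the interface text tells. Its arguments: {"type":"object","properties":{"increments":{"type":"array"},"newtons":{"type":"number"}},"required":["increments"]}

```bash
mkdir -p pics; ls
python3 - <<'E'
from cell import *
import cv2,numpy as np
print(get_state(),grasp_offset)
a=camera("scene");b=camera("top")
for n in("scene","top","wrist"):print(n,camera_info(n))
cv2.imwrite("pics/scene.png",a[:,:,::-1]);cv2.imwrite("pics/top.png",b[:,:,::-1])
E
```

```text
pics
{'time': 0.0, 'qpos': array([ 5.56851997e+01,  1.40835871e+01,  8.93232740e+01, -1.19669716e-03,
        7.67023220e+01, -9.97421937e+00]), 'dq': array([-0.04944317, -0.03419526, -0.01775344,  0.02706397,  0.04290783,
       -0.02362941]), 'joint_efforts': array([ 1.12040114e-03, -4.15813494e+01, -3.14621222e+01,  6.86601293e-02,
        3.29860579e-02, -1.29092687e-04]), 'position': array([0.2675527 , 0.59172761, 0.20436667]), 'ee_rot': array([-1.79892265e+02, -1.77645620e-02,  1.55659679e+02]), 'ft_force': array([-0.37048739,  0.03036705,  0.24939509]), 'torque': array([-0.03677963,  0.01230717, -0.02215973]), 'finger_force': 0.0, 'opening': 0.09416628823517405} 0.0188
scene {'fx': 460.3576364129535, 'fy': 460.3576364129535, 'cx': 253.6298814241542, 'cy': 191.8844498424826, 'k1': 0.012301374689821317, 'T': array([[ 0.45388363,  0.48367017, -0.74836677, -0.431178  ],
       [-0.89087418,  0.22912188, -0.39223253, -0.47659571],
       [-0.01824397,  0.84472856,  0.53488393,  0.76930447],
       [ 0.        ,  0.        ,  0.        ,  1.        ]])}
top {'fx': 431.33468098584126, 'fy': 431.33468098584126, 'cx': 250.91122462738642, 'cy': 189.45589063263768, 'k1': -0.1542560889031282, 'T': array([[-0.14687816,  0.96600752, -0.21273524,  0.25771803],
       [-0.98913639, -0.14474317,  0.02566352,  0.03315824],
       [-0.00600082,  0.21419357,  0.9767728 ,  1.30653984],
       [ 0.        ,  0.        ,  0.        ,  1.        ]])}
wrist {'fx': 286.25319055453116, 'fy': 286.25319055453116, 'cx': 250.83908343304967, 'cy': 194.25906140229034, 'k1': 0.024521306995547353, 'mount': array([[ 2.31052689e-04,  9.65282893e-01,  2.61206592e-01,
         7.58554403e-02],
       [ 9.99999940e-01, -1.55848612e-04, -3.08624204e-04,
         1.71977245e-04],
       [-2.57200979e-04,  2.61206647e-01, -9.65282871e-01,
        -1.79469172e-01],
       [ 0.00000000e+00,  0.00000000e+00,  0.00000000e+00,
         1.00000000e+00]])}
```

View pics/scene.png

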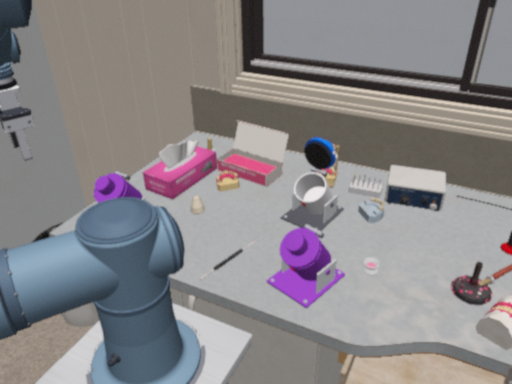

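View pics/top.png

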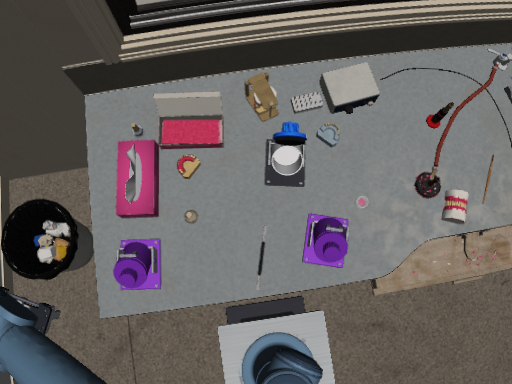

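Scene view: the cream cone is at about (197,204), the white canister at (311,188) with its blue cap at (320,153). The purple look-alike canisters are at (305,255) and (115,190).
Top view: the cone is at (191,216), the canister mouth at (287,160), and the dish at (362,202). The casts are at (188,166) for yellow and (328,134) for blue. Besides the cone, only the small bottle at top (137,129), scene (210,144), could be taken for it. The upright cream object with the round tip matches the description, so I'll check it close up.

```bash
cat > h.py <<'E'
import numpy as np,cv2
from scipy.spatial.transform import Rotation as R
from cell import *
def K(i):return np.array([[i['fx'],0,i['cx']],[0,i['fy'],i['cy']],[0,0,1]]),np.array([i['k1'],0,0,0,0.])
F=np.diag([1,-1,-1.,1])
def pose(n,st=None):
    i=camera_info(n)
    if 'T' in i:return i['T']
    M=np.eye(4);M[:3,:3]=R.from_euler('xyz',st['ee_rot'],degrees=True).as_matrix();M[:3,3]=st['position']
    return M@i['mount']
def ray(n,px,T=None):
    T=pose(n) if T is None else T
    k,d=K(camera_info(n)); p=cv2.undistortPoints(np.array([[px]],float),k,d)[0,0]
    v=(T@F)[:3,:3]@np.array([p[0],p[1],1]); return T[:3,3],v/np.linalg.norm(v)
def tri(rs):
    A=sum(np.eye(3)-np.outer(v,v) for o,v in rs);b=sum((np.eye(3)-np.outer(v,v))@o for o,v in rs)
    x=np.linalg.solve(A,b);return x.round(4),[round(float(np.linalg.norm(np.cross(x-o,v))),4) for o,v in rs]
def proj(n,P,T=None):
    T=pose(n) if T is None else T
    k,d=K(camera_info(n)); C=np.linalg.inv(T@F); P=np.atleast_2d(np.array(P,float))
    return cv2.projectPoints(P,cv2.Rodrigues(C[:3,:3])[0],C[:3,3],k,d)[0][:,0]
def at_z(n,px,z,T=None):
    o,v=ray(n,px,T);return o+v*(z-o[2])/v[2]
E
python3 - <<'E'
from h import *
s=cv2.imread("pics/scene.png");t=cv2.imread("pics/top.png")
f=lambda im,x,y,w,h,k:cv2.resize(im[y:y+h,x:x+w],None,fx=k,fy=k,interpolation=cv2.INTER_CUBIC)
a=np.hstack([f(s,280,130,75,100,4),f(t,255,115,62,75,16/3)[:400]])
b=np.hstack([f(s,180,185,40,40,5),f(t,170,196,40,40,5),np.zeros((200,800,3),np.uint8)])[:, :a.shape[1]]
cv2.imwrite("pics/c1.png",np.vstack([a,b]));print(a.shape)
print(tri([ray("scene",(197,204)),ray("top",(191,216))]),tri([ray("scene",(311,187)),ray("top",(287,159))]))
E
```

```text
(400, 631, 3)
(array([0.483 , 0.1902, 0.0231]), [0.0001, 0.0001]) (array([ 0.5952, -0.1165,  0.0997]), [0.0007, 0.0007])
```

View pics/c1.png

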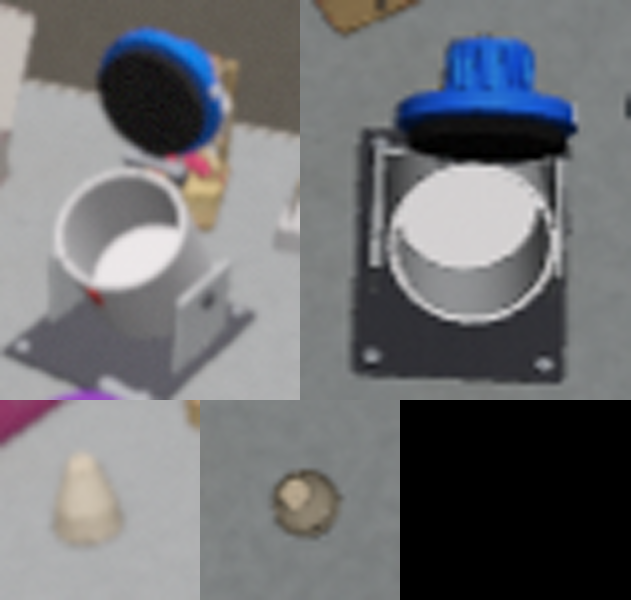

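```bash
cat > fit.py <<'E'
from h import *
from scipy.optimize import least_squares
print('cone tip',tri([ray("scene",(196.4,196)),ray("top",(188.8,214))]),'base',at_z("scene",(197.6,211),0.0),at_z("top",(191.4,216.6),.006))
th=np.linspace(0,2*np.pi,180)
def frame(p):
    y=p[3];u=np.array([np.cos(y),np.sin(y),0]);s,c=np.sin(np.radians(35)),np.cos(np.radians(35));e=np.array([0,0,1.])
    return np.c_[c*u+s*e,np.cross(-s*u+c*e,c*u+s*e),-s*u+c*e]   # x uphill (away), z toward robot
def circ(p,r,z,lid=None):
    L=np.c_[r*np.cos(th),r*np.sin(th),0*th+z]
    if lid is not None:
        h=np.array([.052,0,.002]);L=(L-h)@R.from_rotvec([0,lid,0]).as_matrix().T+h
    return p[:3]+L@frame(p).T
bb=lambda n,P:(lambda q:np.r_[q.min(0),q.max(0)])(proj(n,P)) # L T R B
def res(p):
    r1=bb("scene",circ(p,.046,0))-[293.75,172,327.2,202.5]
    r2=(bb("top",circ(p,.046,0))-[271.5,0,303,176])[[0,2,3]]
    fl=np.r_[circ(p,.047,.016,p[4]),circ(p,.047,.005,p[4])]
    r3=bb("scene",fl)-[304.2,137,335.7,168]
    r4=(bb("top",fl)-[273.2,132.3,306.5,145])
    r5=(bb("top",circ(p,.022,.048,p[4]))-[282.4,122.1,298.7,0])[:3]
    return np.r_[r1,r2,r3,r4,r5]
if __name__=="__main__":
    s=least_squares(res,[.595,-.116,.1,0,2.1],loss='soft_l1');p=s.x
    print(p.round(4),np.degrees(p[3:]));print(res(p).round(1))
    np.save('p.npy',p)
    h=np.array([.052,0,.002])
    print('hinge',p[:3]+frame(p)@h,'grip',p[:3]+frame(p)@(R.from_rotvec([0,p[4],0]).apply(np.array([0,0,.032])-h)+h))
    print('origin',p[:3]-.085*frame(p)[:,2])
E
python3 fit.py
```

```text
cone tip (array([0.4858, 0.1924, 0.0486]), [0.0008, 0.0008]) base [0.48084534 0.18890359 0.        ] [0.48387481 0.19146007 0.006     ]
[ 0.5866 -0.1162  0.1053 -0.1782  2.0414] [-10.21177134 116.96118238]
[-0.3 -0.  -1.  -0.5  0.3  0.6 -0.  -0.8  0.   0.2  1.4 -0.2 -0.3  1.
 -2.2  0.1  0.2 -0.2]
hinge [ 0.6273785  -0.1235213   0.13679286] grip [ 0.64945646 -0.12749844  0.19247721]
origin [ 0.63456802 -0.12481643  0.03570066]
```

drive_tool:
  increments:
    - [1, 0, 0, -40, 0]
    - [1, -50, -38, -50, -2]
    - [1, -95, -73, -50, -4]
    - [1, -140, -107, -50, -6]
    - [1, -185, -142, -50, -8]
    - [1, -230, -176, -50, -10]
    - [1, -275, -210, -50, -12]
    - [1, -320, -245, -30, -14]
    - [1, -361, -276, -10, -14]
    - [1, -361, -276, 20, -14]
  newtons: 15

```text
time: 1.35
position: [0.4848, 0.1892, 0.1853]
ee_rot: [180.0, 0.1, 169.4]
ft_force: [0.3, -0.0, 0.9]
opening: 0.0941
finger_force: 0.0
```

Run:
```python
from h import *
st=get_state();a=camera("wrist");T=pose("wrist",st)
print(st['position'],st['ee_rot'],st['time'])
cv2.imwrite("pics/w1.png",a[:,:,::-1]);np.save("w1T.npy",T)
print(proj("wrist",[[.483,.191,0],[.483,.191,.051]],T))
```

```text
[0.48483575 0.18923375 0.18528998] [1.79988115e+02 9.88072343e-02 1.69372554e+02] 1.35
[[251.68756917 175.38365879]
 [251.83179714 184.42004383]]
```

View pics/w1.png

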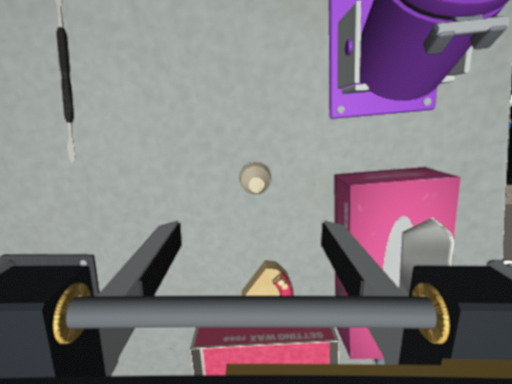

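Wrist view: the cone stands at about (255,178) with its tip at (257,185), a few mm along +y from the prediction. The tissue box is to the right, so I'll check its clearance from the gripper body.

Run:
```python
from h import *
T=np.load("w1T.npy")
print(at_z("wrist",(255,177),.002,T),at_z("wrist",(257,185),.049,T))
print('tissue',tri([ray("scene",(194,143)),ray("wrist",(430,225),T)]), tri([ray("scene",(194,143)),ray("top",(134,163))]))
print('box corner',tri([ray("scene",(217,160)),ray("top",(156,142))]),tri([ray("scene",(180,183)),ray("wrist",(336,180),T)]),tri([ray("scene",(180,183)),ray("top",(157,214))]))
```

```text
[0.48547756 0.19488363 0.002     ] [0.48520729 0.19655136 0.049     ]
tissue (array([0.5022, 0.2468, 0.2111]), [0.0453, 0.0453]) (array([0.6515, 0.3157, 0.1181]), [0.0122, 0.0122])
box corner (array([0.732 , 0.2715, 0.0282]), [0.0009, 0.0009]) (array([0.499 , 0.271 , 0.0642]), [0.0123, 0.0123]) (array([0.5041, 0.2751, 0.0604]), [0.0124, 0.0124])
```

drive_tool:
  increments:
    - [1, 1, 6, 50, 0]
    - [1, 1, 6, 100, 0]
    - [1, 1, 6, 145, 0]
    - [1, 1, 6, 180, 0]
    - [1, 1, 6, 180, 0]
    - [0.3, 1, 6, 180, 0]
    - [0.3, 1, 6, 180, 0]
    - [0.3, 1, 6, 180, 0]
    - [0.3, 1, 6, 180, 0]
    - [0.3, 1, 6, 180, 0]
  newtons: 20

```text
time: 2.65
position: [0.4832, 0.1981, 0.0056]
ee_rot: [180.0, 0.0, 169.7]
ft_force: [0.3, -0.4, -0.0]
opening: 0.0474
finger_force: 0.0
```

drive_tool:
  increments:
    - [0.2, 0, 0, 0, 0]
    - [0.2, 0, 0, 0, 0]
    - [0.2, 0, 0, 0, 0]
    - [0.2, 0, 0, 0, 0]

```text
time: 3.15
position: [0.4831, 0.1981, 0.0054]
ee_rot: [-180.0, -0.0, 169.7]
ft_force: [0.1, -1.2, -0.8]
opening: 0.0381
finger_force: 19.2
```

drive_tool:
  increments:
    - [0.2, 0, 0, -40, 0]
    - [0.2, 0, 0, -100, 0]
    - [0.2, 0, 0, -160, 0]
    - [0.2, -18, -45, -210, 0]
    - [0.2, -38, -95, -240, 0]
    - [0.2, -58, -145, -240, 0]
    - [0.2, -78, -195, -240, 0]
    - [0.2, -98, -245, -240, 0]
    - [0.2, -118, -291, -240, 0]
    - [0.2, -118, -291, -240, 0]

```text
time: 4.4
position: [0.5471, -0.1121, 0.245]
ee_rot: [180.0, -0.0, 169.4]
ft_force: [-0.5, 1.2, -0.4]
opening: 0.0382
finger_force: 19.2
```

Run:
```python
from h import *
from fit import circ
st=get_state();a=camera("wrist")[:,:,::-1].copy();T=pose("wrist",st);p=np.load('p.npy')
print(st['position'],st['ee_rot'],st['time'],st['opening'])
np.save("w2T.npy",T);cv2.imwrite("pics/w2raw.png",a)
for c,col in((circ(p,.046,0),(0,255,0)),(circ(p,.042,-.08),(0,255,255)),(circ(p,.047,.005,p[4]),(0,0,255))):
    q=proj("wrist",c,T)
    for x,y in q.astype(int):
        if 0<=x<512 and 0<=y<384:a[y,x]=col
cv2.imwrite("pics/w2.png",cv2.resize(a,(800,600)))
```

```text
cone tip (array([0.4858, 0.1924, 0.0486]), [0.0008, 0.0008]) base [0.48084534 0.18890359 0.        ] [0.48387481 0.19146007 0.006     ]
[ 0.54708081 -0.11206876  0.24498013] [ 1.79998489e+02 -3.73372121e-02  1.69409539e+02] 4.4 0.03817759918448389
```

View pics/w2.png

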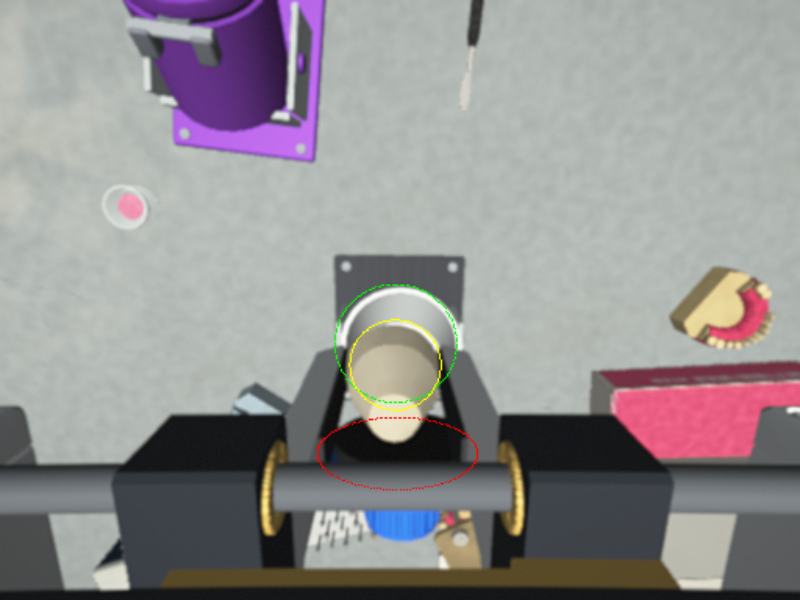

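The wrist view with overlay shows the cone held well. The real rim (341–459, top at 288) sits about 3 mm left and away of the prediction, so I'll shift by that.

drive_tool:
  increments:
    - [0.2, -15, 4, 40, 0]
    - [0.2, -26, 7, 75, 0]
    - [0.2, -31, 7, 105, 0]
    - [0.2, -31, 7, 125, 0]
    - [0.2, -31, 7, 130, 0]
    - [0.2, -31, 7, 130, 0]

```text
time: 5.2
position: [0.5789, -0.1078, 0.1161]
ee_rot: [-180.0, 0.0, 169.7]
ft_force: [-0.5, 0.4, -1.0]
opening: 0.0383
finger_force: 19.5
```

drive_tool:
  increments:
    - [0.2, 1, -3, 5, 0]
    - [0.2, 1, -3, 5, 0]
    - [0.8, 1, -3, 5, 0]
    - [0.8, 1, -3, 5, 0]
    - [0.8, 1, -3, 5, 0]
    - [0.8, 1, -3, 0, 0]
    - [0.8, 10, -3, -40, 0]
    - [0.8, 30, -3, -90, 0]
    - [0.8, 40, -3, -140, 0]
    - [0.8, 40, -3, -140, 0]

```text
time: 6.45
position: [0.5409, -0.1046, 0.2613]
ee_rot: [-179.9, 0.6, 169.7]
ft_force: [0.6, 0.5, 0.3]
opening: 0.0754
finger_force: 0.0
```

Run:
```python
from h import *
st=get_state();a=camera("wrist")[:,:,::-1];b=camera("scene")[:,:,::-1]
print(st['position'],st['ee_rot'],st['time'],st['opening'])
np.save("w3T.npy",pose("wrist",st))
cv2.imwrite("pics/w3.png",np.hstack([cv2.resize(a[140:360,150:370],(400,400),interpolation=2),cv2.resize(b[110:220,270:370],(364,400),interpolation=2)]))
```

```text
[ 0.54093645 -0.10464211  0.2612833 ] [-179.87231377    0.57691754  169.66666098] 6.45 0.0753793481252463
```

View pics/w3.png

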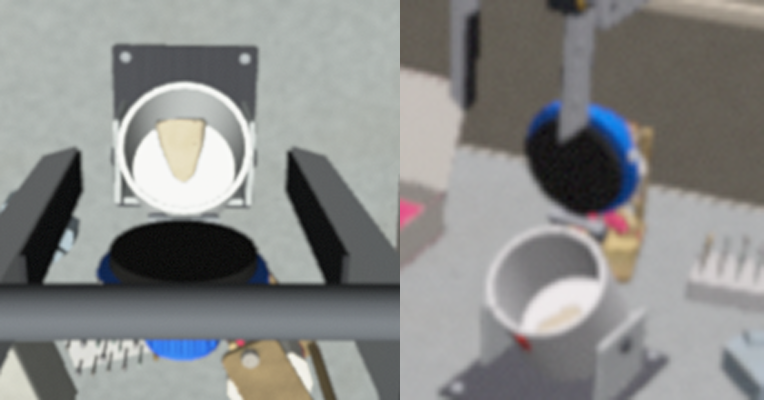

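The cone lies inside the canister at crop (182,150), and the lid is still open. I'll refit the canister pose with this wrist view, where the rim box is px 212–290 × 184–258.

```bash
cat > fit2.py <<'E'
from fit import *
T=np.load("w3T.npy")
def bw(P):q=proj("wrist",P,T);return np.r_[q.min(0),q.max(0)]
def res2(p):
    return np.r_[res(p)*.7,bw(circ(p,.046,0))-[212.2,184,290.3,258.3],(bw(circ(p,.043,.005,p[4]))-[209.4,261.6,291.4,0])[:3]]
if __name__=="__main__":
    p=least_squares(res2,np.load('p.npy'),loss='soft_l1').x;print(p.round(4),np.degrees(p[3:]),res2(p)[-7:].round(1));np.save('p2.npy',p)
    h=np.array([.052,0,.002]);f=frame(p);u=np.array([np.cos(p[3]),np.sin(p[3])])
    for l in (p[4],1.7,1.4,1.0,.6,.3,0):
        g=lambda x,z:(lambda w:(((w[:2]-p[:2])@u).round(4),w[2].round(4)))(p[:3]+f@(R.from_rotvec([0,l,0]).apply(np.array([x,0,z])-h)+h))
        print(round(l,2),'grip mid',g(0,.032),'top',g(0,.048),'far rim upper',g(-.047,.016),'far lower',g(-.047,.005))
E
python3 fit2.py
```

```text
cone tip (array([0.4858, 0.1924, 0.0486]), [0.0008, 0.0008]) base [0.48084534 0.18890359 0.        ] [0.48387481 0.19146007 0.006     ]
[ 0.5884 -0.1142  0.1035 -0.2054  2.0307] [-11.77080789 116.3502571 ] [ 1.1  0.  -3.4 -2.6 -3.9  4.3  0.8]
2.03 grip mid (np.float64(0.0633), np.float64(0.1909)) top (np.float64(0.0791), np.float64(0.1933)) far rim upper (np.float64(0.0404), np.float64(0.235)) far lower (np.float64(0.0295), np.float64(0.2333))
1.7 grip mid (np.float64(0.0439), np.float64(0.195)) top (np.float64(0.0581), np.float64(0.2024)) far rim upper (np.float64(0.008), np.float64(0.2292)) far lower (np.float64(-0.0018), np.float64(0.2241))
1.4 grip mid (np.float64(0.0261), np.float64(0.193)) top (np.float64(0.0375), np.float64(0.2043)) far rim upper (np.float64(-0.0184), np.float64(0.2151)) far lower (np.float64(-0.0262), np.float64(0.2074))
1.0 grip mid (np.float64(0.0047), np.float64(0.1825)) top (np.float64(0.0108), np.float64(0.1973)) far rim upper (np.float64(-0.0448), np.float64(0.1855)) far lower (np.float64(-0.049), np.float64(0.1753))
0.6 grip mid (np.float64(-0.0109), np.float64(0.1644)) top (np.float64(-0.011), np.float64(0.1804)) far rim upper (np.float64(-0.0577), np.float64(0.1479)) far lower (np.float64(-0.0576), np.float64(0.1369))
0.3 grip mid (np.float64(-0.0172), np.float64(0.1476)) top (np.float64(-0.0221), np.float64(0.1629)) far rim upper (np.float64(-0.0571), np.float64(0.118)) far lower (np.float64(-0.0537), np.float64(0.1076))
0 grip mid (np.float64(-0.0184), np.float64(0.1297)) top (np.float64(-0.0275), np.float64(0.1428)) far rim upper (np.float64(-0.0477), np.float64(0.0897)) far lower (np.float64(-0.0414), np.float64(0.0807))
```

drive_tool:
  increments:
    - [0, 0, 0, -40, 0]
    - [0, -20, 0, -45, 1.5]
    - [0, -60, -2, -45, 1.5]
    - [0, -110, -3, -45, 1.5]
    - [0, -160, -4, -45, 1.5]
    - [0, -160, -4, -40, 1.5]
    - [0, -160, -4, 20, 1.5]
    - [0, -160, -4, 70, 1.5]
    - [0, -160, -4, 75, 1.5]

```text
time: 7.68
position: [0.6915, -0.135, 0.174]
ee_rot: [179.9, -0.7, 168.2]
ft_force: [-0.8, 0.4, -0.5]
opening: 0.0002
finger_force: 0.0
```

drive_tool:
  increments:
    - [0, 15, 0, -8, 0]
    - [0, 25, 0, -12, 0]
    - [0, 35, 0, -16, 0]
    - [0, 45, 0, -20, 0]
    - [0, 55, 0, -26, 0]
    - [0, 65, 0, -32, 0]
    - [0, 75, 0, -36, 0]
    - [0, 85, 0, -36, 0]

```text
time: 8.68
position: [0.6117, -0.1189, 0.2166]
ee_rot: [-180.0, 0.0, 168.2]
ft_force: [-0.0, -0.9, -0.2]
opening: 0.0007
finger_force: 0.2
```

Run:
```python
from h import *
a=camera("scene")[:,:,::-1]
cv2.imwrite("pics/s4.png",cv2.resize(a[100:220,260:380],(480,480),interpolation=2))
```

```text
(no output)
```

View pics/s4.png

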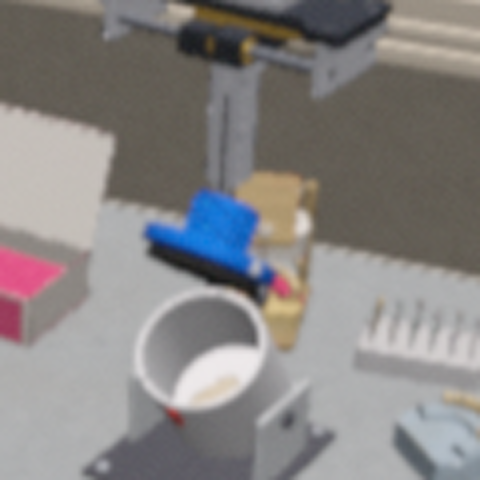

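The lid now stands at about 1 rad and stays there; the cone is still visible inside. Next I'll push it closed along its arc.

drive_tool:
  increments:
    - [0, 14, 0, 14, 0]
    - [0, 25, 0, 25, 0]
    - [0, 35, 0, 35, 0]
    - [0, 41, 0, 44, 0]
    - [0, 46, 0, 53, 0]
    - [0, 50, 0, 62, 0]
    - [0, 52, 0, 70, 0]
    - [0, 52, 0, 72, 0]

```text
time: 9.72
position: [0.5628, -0.1089, 0.1494]
ee_rot: [-180.0, 0.1, 168.2]
ft_force: [-15.3, 4.5, 30.8]
opening: 0.0003
finger_force: 16.7
```

The force reading says the lid is seated. I'll lift, open and pre-turn to straddle the grip.

drive_tool:
  increments:
    - [0, -3, 0, -15, 0]
    - [0, -3, 0, -50, 0]
    - [1, -3, 0, -50, -10]
    - [1, -3, 0, -50, -20]
    - [1, -3, 0, -50, -22]
    - [1, -3, 0, -50, -22]
    - [1, -3, 0, -50, -22]
    - [1, -3, 0, -50, -22]

```text
time: 10.72
position: [0.5645, -0.109, 0.1944]
ee_rot: [-180.0, 0.0, -169.9]
ft_force: [0.3, 0.2, -0.1]
opening: 0.057
finger_force: 0.0
```

Run:
```python
from h import *
from fit import circ
st=get_state();p=np.load('p2.npy');T=pose("wrist",st)
print(st['position'],st['ee_rot'],st['qpos'],st['opening'])
a=camera("wrist")[:,:,::-1].copy()
for c,col in((circ(p,.047,.016),(0,255,0)),(circ(p,.022,.048),(0,0,255))):
    for x,y in proj("wrist",c,T).astype(int):
        if 0<=x<512 and 0<=y<384:a[y,x]=col
cv2.imwrite("pics/w5.png",cv2.resize(a[120:350,110:390],(700,575),interpolation=2))
```

```text
cone tip (array([0.4858, 0.1924, 0.0486]), [0.0008, 0.0008]) base [0.48084534 0.18890359 0.        ] [0.48387481 0.19146007 0.006     ]
[ 0.56446747 -0.10899995  0.19438682] [-1.79999676e+02  6.10950898e-03 -1.69880587e+02] [-2.22259809e+01  4.64618910e+00  1.01037689e+02  3.11074762e-03
  7.43107871e+01 -1.22346235e+02] 0.05696062327167767
```

View pics/w5.png

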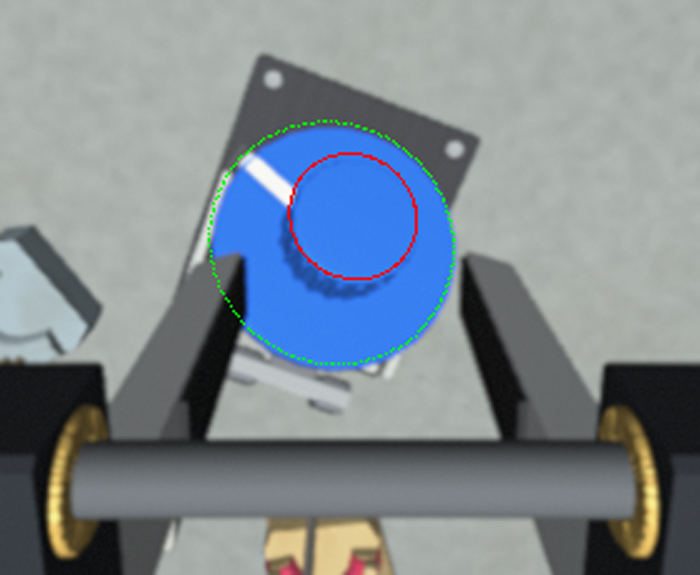

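Wrist view: the lid lies flat (flange matches the overlay), the white mark is at the left (265,180), and the grip is at (352,217) between the fingers. Next I descend, grip and turn.

drive_tool:
  increments:
    - [0.65, -2, -1, 25, 0]
    - [0.65, -2, -1, 50, 0]
    - [0.65, -2, -1, 66, 0]
    - [0.65, -2, -1, 69, 0]
    - [0.3, -2, -1, 69, 0]
    - [0.3, -2, -1, 69, 0]
    - [0.3, -2, -1, 69, 0]
    - [0.3, -2, -1, 69, 0]
    - [0.3, -2, -1, 69, 0]
  newtons: 30

```text
time: 11.9
position: [0.5672, -0.11, 0.1263]
ee_rot: [-179.9, 0.1, -169.8]
ft_force: [0.2, -0.7, 4.2]
opening: 0.0463
finger_force: 29.1
```

drive_tool:
  increments:
    - [0.3, 0, 0, 0, 7]
    - [0.3, 0, 0, 0, 14]
    - [0.3, 0, 0, 0, 21]
    - [0.3, 0, 0, 0, 28]
    - [0.3, 0, 0, 0, 35]
    - [0.3, 0, 0, 0, 42]
    - [0.3, 0, 0, 0, 42]

```text
time: 12.78
position: [0.5664, -0.1073, 0.1267]
ee_rot: [179.8, -0.2, 148.2]
ft_force: [-5.6, 5.7, 10.1]
opening: 0.0457
finger_force: 32.1
```

```bash
cat > mark.py <<'E'
from h import *
from fit import frame
import sys
# angle of the white mark on the flange: 0 at -x (tight), from the upper-face plane
def mark():
    st=get_state();a=camera("wrist");T=pose("wrist",st);p=np.load('p2.npy');f=frame(p);best=[]
    for r in np.arange(.030,.044,.002):
        ang=np.radians(np.arange(-180,180,2.))
        P=p[:3]+np.c_[-r*np.cos(ang),-r*np.sin(ang),0*ang+.016]@f.T
        q=proj("wrist",P,T).round().astype(int)
        for t,(x,y) in zip(ang,q):
            if 0<=x<512 and 0<=y<384 and a[y,x].min()>170: best.append(np.degrees(t))
    print('mark deg',np.median(best) if best else None,len(best),np.percentile(best,[10,90]) if best else '',st['position'].round(4),st['ee_rot'][2].round(1),st['torque'].round(2))
mark()
E
python3 mark.py|tail -1
```

```text
mark deg 45.0 4 [44.  47.4] [ 0.5664 -0.1073  0.1267] 148.2 [2.07 0.33 0.66]
```

drive_tool:
  increments:
    - [0.65, 0, 0, 0, 0]
    - [0.65, 0, 0, -5, 0]
    - [0.65, 0, 0, -5, -10]
    - [0.65, 0, 0, -5, -20]
    - [0.65, 0, 0, -5, -30]
    - [0.65, 0, 0, -5, -42]
    - [0.65, 0, 0, -3, -42]
    - [0.65, 0, 0, 0, -42]
    - [0.3, 0, 0, 0, -42]
    - [0.3, 0, 0, 0, -42]

```text
time: 14.08
position: [0.5665, -0.1102, 0.1253]
ee_rot: [-179.9, -0.0, -169.9]
ft_force: [1.4, -1.3, -1.7]
opening: 0.046
finger_force: 28.8
```

```bash
python3 mark.py|tail -1
```

```text
mark deg 48.00000000000001 40 [42. 52.] [ 0.5665 -0.1102  0.1253] -169.9 [-0.24 -0.03 -0.09]
```

drive_tool:
  increments:
    - [0.3, 0, 0, 0, 0]
    - [0.3, 0, 0, 0, 0]
    - [0.3, 0, 0, 0, 7]
    - [0.3, 0, 0, 0, 14]
    - [0.3, 0, 0, 0, 21]
    - [0.3, 0, 0, 0, 28]
    - [0.3, 0, 0, 0, 35]
    - [0.3, 0, 0, 0, 42]
    - [0.3, 0, 0, 0, 42]

```text
time: 15.25
position: [0.5662, -0.1074, 0.126]
ee_rot: [179.8, -0.2, 148.2]
ft_force: [-4.0, 4.1, 3.4]
opening: 0.0453
finger_force: 31.1
```

```bash
python3 mark.py|tail -1
```

```text
mark deg 28.0 26 [24. 32.] [ 0.5662 -0.1074  0.126 ] 148.2 [1.49 0.25 0.43]
```

drive_tool:
  increments:
    - [0.65, 0, 0, 0, 0]
    - [0.65, 0, 0, -5, 0]
    - [0.65, 0, 0, -5, -10]
    - [0.65, 0, 0, -5, -20]
    - [0.65, 0, 0, -5, -30]
    - [0.65, 0, 0, -5, -42]
    - [0.65, 0, 0, -3, -42]
    - [0.65, 0, 0, 0, -42]
    - [0.3, 0, 0, 0, -42]
    - [0.3, 0, 0, 0, -42]

```text
time: 16.55
position: [0.5665, -0.1101, 0.1254]
ee_rot: [-179.9, -0.0, -169.9]
ft_force: [0.1, -0.9, -0.7]
opening: 0.0461
finger_force: 28.8
```

drive_tool:
  increments:
    - [0.3, 0, 0, 0, 0]
    - [0.3, 0, 0, 0, 0]
    - [0.3, 0, 0, 0, 7]
    - [0.3, 0, 0, 0, 14]
    - [0.3, 0, 0, 0, 21]
    - [0.3, 0, 0, 0, 28]
    - [0.3, 0, 0, 0, 35]
    - [0.3, 0, 0, 0, 42]
    - [0.3, 0, 0, 0, 42]
  newtons: 40

```text
time: 17.68
position: [0.5663, -0.1068, 0.1263]
ee_rot: [179.7, -0.2, 148.2]
ft_force: [-4.0, 5.3, 6.3]
opening: 0.0447
finger_force: 42.2
```

```bash
python3 mark.py|tail -1
```

```text
mark deg 4.0 32 [0. 8.] [ 0.5663 -0.1068  0.1263] 148.2 [2.28 0.19 0.88]
```

drive_tool:
  increments:
    - [0.65, 0, 0, 0, 0]
    - [0.65, 0, 0, -5, 0]
    - [0.65, 0, 0, -5, -10]
    - [0.65, 0, 0, -5, -20]
    - [0.65, 0, 0, -5, -30]
    - [0.65, 0, 0, -5, -42]
    - [0.65, 0, 0, -3, -42]
    - [0.65, 0, 0, 0, -42]
    - [0.3, 0, 0, 0, -42]
    - [0.3, 0, 0, 0, -42]

```text
time: 18.98
position: [0.5665, -0.1102, 0.1254]
ee_rot: [-179.9, -0.0, -169.9]
ft_force: [-1.5, -2.4, -2.0]
opening: 0.046
finger_force: 38.5
```

drive_tool:
  increments:
    - [0.3, 0, 0, 0, 0]
    - [0.3, 0, 0, 0, 0]
    - [0.3, 0, 0, 0, 7]
    - [0.3, 0, 0, 0, 14]
    - [0.3, 0, 0, 0, 21]
    - [0.3, 0, 0, 0, 28]
    - [0.3, 0, 0, 0, 35]
    - [0.3, 0, 0, 0, 42]
    - [0.3, 0, 0, 0, 42]

```text
time: 20.1
position: [0.5642, -0.1062, 0.1251]
ee_rot: [179.9, -0.6, 148.4]
ft_force: [-8.7, 8.1, 6.7]
opening: 0.0448
finger_force: 42.6
```

```bash
python3 mark.py|tail -1
```

```text
mark deg -1.0 32 [-5.8  3.8] [ 0.5642 -0.1062  0.1251] 148.4 [1.94 1.44 1.08]
```

The mark sits at the stop. I'll release, back off and check.

drive_tool:
  increments:
    - [0.65, 0, 0, 0, 0]
    - [0.7, 0, 0, 0, 0]
    - [0.8, 0, 0, 0, 0]
    - [0.8, 0, 0, -20, 0]
    - [0.8, 0, 0, -60, 0]
    - [0.8, 20, 0, -110, 0]
    - [0.8, 20, 0, -130, -20]
    - [0.8, 20, 0, -130, -20]
    - [0.8, 20, 0, -130, -20]

```text
time: 21.28
position: [0.5499, -0.0992, 0.2571]
ee_rot: [-180.0, 0.1, 168.0]
ft_force: [0.6, -0.1, 0.4]
opening: 0.0752
finger_force: 0.0
```

```bash
python3 mark.py|tail -1
python3 - <<'E'
from h import *
a=camera("wrist")[:,:,::-1];b=camera("scene")[:,:,::-1]
cv2.imwrite("pics/f.png",np.hstack([cv2.resize(a[120:320,150:350],(400,400),interpolation=2),cv2.resize(b[120:240,250:370],(400,400),interpolation=2)]))
E
```

```text
mark deg 0.0 28 [-4.6  4. ] [ 0.5499 -0.0992  0.2571] 168.0 [0.03 0.01 0.01]
```

View pics/f.png

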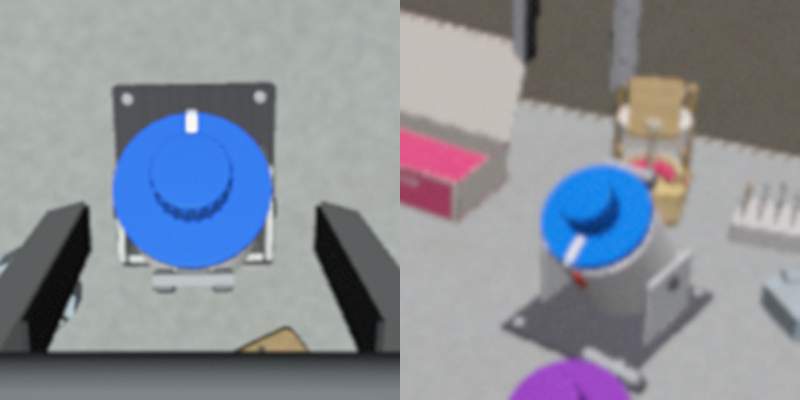

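The cap lies flat, its white mark at crop (192,122) meets the red mark (scene crop (575,280)), and the gripper is clear.

```bash
python3 -c "
from cell import *
print(hand_in())"
```

```text
the job is handed in; nothing more can be done
None
```

The felt cone is in the canister, the cap is closed flat and screwed to its stop, the bystanders were left untouched, and the job was handed in at about 21 s; no verdict was returned.

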